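# Hang clay teapot handles over the drying bar and set the blower

## Task

Load the drying rack: first swing the green blower's vent lever fully to its shut end (the blue mark), then take every clay teapot handle from the grey mat and hang it astride the steel bar, so that each hangs freely without touching its neighbours. When all are hanging, swing the lever until it lines up with the red pointer; leave the other things on the bench alone.

Things in the scene. Friction and masses are not known exactly. Their poses are not given: they have to be found in the camera images.
- handle_1_mid (a point): Middle (half-way up) of a terracotta clay teapot handle, 110 g, or None if absent: an upside-down U, 52 mm wide over its legs (along x), 76 mm tall; strap 8 mm thick, 26 mm wide (along y), feet 40 mm wide. z is up through the crest; this point is 38 mm above the feet, 30 mm below the crest's inside. Legs straight to 50 mm above the feet, 36 mm apart inside. Starts upright on the 2 mm thick grey mat.
- handle_2_mid (a point): Middle (half-way up) of a terracotta clay teapot handle, 110 g, or None if absent: an upside-down U, 52 mm wide over its legs (along x), 76 mm tall; strap 8 mm thick, 26 mm wide (along y), feet 40 mm wide. z is up through the crest; this point is 38 mm above the feet, 30 mm below the crest's inside. Legs straight to 50 mm above the feet, 36 mm apart inside. Starts upright on the 2 mm thick grey mat.
- handle_3_mid (a point): Middle (half-way up) of a terracotta clay teapot handle, 110 g, or None if absent: an upside-down U, 52 mm wide over its legs (along x), 76 mm tall; strap 8 mm thick, 26 mm wide (along y), feet 40 mm wide. z is up through the crest; this point is 38 mm above the feet, 30 mm below the crest's inside. Legs straight to 50 mm above the feet, 36 mm apart inside. Starts upright on the 2 mm thick grey mat.
- handle_4_mid (a point): Middle (half-way up) of a terracotta clay teapot handle, 110 g, or None if absent: an upside-down U, 52 mm wide over its legs (along x), 76 mm tall; strap 8 mm thick, 26 mm wide (along y), feet 40 mm wide. z is up through the crest; this point is 38 mm above the feet, 30 mm below the crest's inside. Legs straight to 50 mm above the feet, 36 mm apart inside. Starts upright on the 2 mm thick grey mat.
- handle_5_mid (a point): Middle (half-way up) of a terracotta clay teapot handle, 110 g, or None if absent: an upside-down U, 52 mm wide over its legs (along x), 76 mm tall; strap 8 mm thick, 26 mm wide (along y), feet 40 mm wide. z is up through the crest; this point is 38 mm above the feet, 30 mm below the crest's inside. Legs straight to 50 mm above the feet, 36 mm apart inside. Starts upright on the 2 mm thick grey mat.
- bar_mid (a point): Middle of the drying rack's steel bar, on its axis: bar 14 mm thick, level along y, 123 mm above the bench, 290 mm long between two wooden posts (30 by 22 mm, tops 136 mm above the bench); base 130 by 350 mm, 16 mm high. Fixed. A handle hanging properly has its middle point 23 mm below this one.
- vent_lever (a joint): Angle of the blower's vent lever (rad): 0 = shut end, by the blue peg and blue dot; grows clockwise seen from above, to 1.7 fully open. Upright hinge; the lever stays where it is left (about 2 N at the grip moves it).
- lever_grip (a point): Centre of the lever's upright round black grip: 18 mm thick, its top 20 mm above this point; 64 mm from the hinge axis, 114 mm above the bench, on a flat steel arm 10 mm wide whose top is 23 mm below this point. -x points from the hinge out along the lever.
- red_pointer (a joint): Angle of the red set pointer about the same hinge axis, on the same scale (rad): the lever is set when both angles agree. It is clamped and does not turn.
- pointer_tip (a point): Red head of the set pointer: 14 by 9 mm, 6 mm high, flat on the blower's top plate 80 mm from the hinge axis, below the lever and just outside its grip. -x points outward from the hinge.
- lever_pivot (a point): Point on the lever's hinge axis, on the top of the green blower box (150 mm along x, 160 mm along y, 70 mm high); the hinge is 50 mm from the middle of the top, on the side away from the robot. z is up. The box weighs 2.2 kg and only stands on the bench: a sideways push of some 10 N shifts it.
- water_pot: Bystander: the dark round pot; origin at the centre of its underside. Not to be disturbed.
- teapot: Bystander: the brown teapot; origin at the centre of its underside. Not to be disturbed.
- former_tall: Bystander: the barrel-shaped wooden former; origin at the centre of its underside. Not to be disturbed.
- balm_tin: Bystander: the small round green-and-white tin; origin at the centre of its underside. Not to be disturbed.

How it is judged:
By the outcome, as a careful person would: the job done as asked, in the order asked, and still so for the second after the job is handed in, with the robot touching nothing.
Of handle_1, handle_2, handle_3, handle_4, handle_5 only 3 to 5 are there at a start; the rules pass over those that are not, and their reading is None.
At some moment in a run one of blower may be knocked a few centimetres aside while the robot is not near it.
It also fails if it takes over 208 s, if anything falls off the work surface, if the arm or the gripper's body presses on something with over 40 N, if the wrist force passes 120 N, or if a joint passes its speed limit or range.

## Robot

A 6-joint arm with a two-finger parallel gripper is mounted at the origin on a cart in front of the work surface, level with it; the furniture and walls round the work are solid. World frame = base frame: x ahead of the robot, y to its left, z up, the work surface at z = 0. Lengths are in m, angles in rad, forces in N, time in s.
With the tool pointing down it reaches from about 0.3 to 0.775 m from the base axis. Payload 14.6 kg.
Tool frame: the origin (TCP) lies at the very end of the fingers, on their centre line; the grasp point (between the pads) lies 19 mm behind it; z points along the fingers, y is the line along which they close (so a half turn about z gives the same grasp; the last joint's range is limited). The gripper opens to 94 mm and grips with 3 to 60 N. Pads are 16 mm wide; open, the fingers measure 119 mm over their backs; the gripper's body (75 mm by 177 mm) begins 78 mm behind the grasp point.
Start: joints at [1.091, 0.3, 1.521, -0, 1.321, -0.067], TCP at [0.221, 0.504, 0.179] pointing down, gripper open.
Joint ranges: [-3.03, 3.03], [-0.79, 2.21], [0.23, 2.52], [-1.04, 4.18], [0, 3.07], [-2.55, 2.55]. Speed limits (rad/s): [2.22, 2.22, 2.57, 3.14, 3.14, 3.14].

## Interface

Orientations are given as [roll, pitch, yaw] about the fixed x, y, z axes, in that order (R = Rz(yaw) Ry(pitch) Rx(roll)).
In Python, from station import telemetry, cams, hand_in, nets gives the robot as it stands.
- The arm moves only by the tool move_arm, never from a script. Its argument "increments" is a list of rows, each a list of 4 numbers: the shift along the tool's x, y, z in m, then the turn about the tool's z in rad. In form: [[tx, ty, tz, roll], ...]. A call has 1 to 20 rows; each row shifts and turns the commanded pose from where the row before left it, along the tool's axes as they then stand; what a row does not reach is not made up. A row lasts 1/8 s, in which the tool goes at most 62.5 mm and 10.7 degrees, less where a joint would pass 70% of its speed; a pose out of reach is approached as far as the arm can. A call is refused whole if a number of a shift passes 0.0625 or a number of a turn 0.188, either way. A call with a gripper value outside its range is refused whole. "grip" is the opening, from 0 (shut) to 1 (fully open), set as the call begins (left out, the last holds). The fingers move at their own pace and stop on an object; "force" is the grip in N (left out, the last holds). Time passes only in rows, so rows that do not move let the fingers close. It gives the time, the measured TCP pose, the force, the opening and the grip force at its end, in the units of the state.
- telemetry.get_obs(): the state, without advancing time (a new reading comes with each control period).
- cams.camera(name): name is "scene" or "top"; returns the picture (480x640x3 uint8, blue, green, red); there is no depth.
- cams.camera_model(name): a dict with "intrinsics" (3x3 intrinsics, pixels), "k1" (the pictures are not rectified: a ray, as slopes to the right and down, at radius r is drawn at 1 + k1 r^2 times it, then the intrinsics apply), "xyz" and "attitude" of the camera in the world. Camera axes: x right, y up, looking along -z (the intrinsics and any distortion apply to the point x, -y, -z); pixel columns grow to the right and rows downward; lengths in m; the calibration is good to about 2 mm. A picture is of the moment at which its call begins. camera_model takes no time and is no camera call.
- hand_in(): hands the job in; it is judged then, once.
Trained networks look in the newest picture that a camera, given by its name, has taken for a name from the list of things; names that differ only in an ending like _2 or _b are one class to them, and where a whole thing is asked for, a point or a joint stands for the part that bears it (a point fixed in the world has none). Each returns a list of dicts, best first, with "conf" (0 to 1); they miss things now and then, are a little off and sometimes report something else, mostly with a low value. They report only what shows in the picture. A call takes as long as a camera call.
- nets.search_frame(camera, query): "extent" ([left, top, right, bottom] in pixels, round what is visible of it).
- nets.mark_of(camera, query): "centre" ([column, row] in pixels: a listed point, or the origin of a listed thing).
The state is a dict: "time_s": time; "qpos": joint angles; "joint_vel": joint speeds; "tau": joint torques, N m; "ee_pos": TCP position; "eef_rot": TCP orientation; "force": force on the tool from outside, world axes, zero at the start; "moment": the same for the moment, N m; "grip_width": finger opening in m; "grip_force": force on a finger pad.
Only numpy, scipy, OpenCV 4.12 (cv2) and the standard library are available. Lean on these libraries where they do the work, as an engineer would, in place of code of your own. Each camera call takes 0.05 s, during which the arm holds its last target. There are 200 camera calls.

## Working session

There is one attempt and no reset: what is moved stays moved. The work goes in short steps, Python scripts to look and compute and a tool call to move; the robot and the scene stay as the last step left them, time stands still between calls to the robot, and variables do not carry over. Pictures are saved under pics/ and viewed, at most 14 in all, crops included, and the job is handed in when it is done.

Besides the shell and the picture viewer there is one more tool, called after ">>>" by a JSON object that holds its "api" and its "payload". move_arm: Moves the arm, as the interface text tells. Its arguments: {"type":"object","properties":{"increments":{"type":"array"},"grip":{"type":"number"},"force":{"type":"number"}},"required":["increments"]}

```bash
ls; mkdir -p pics; python3 - <<'E'
from station import telemetry,cams,nets
import cv2
o=telemetry.get_obs();print({k:o[k] for k in('time_s','ee_pos','eef_rot','grip_width')})
for n in('scene','top'):
    cv2.imwrite(f'pics/{n}0.png',cams.camera(n));print(n,cams.camera_model(n))
E
```

```text
pics
{'time_s': 0.0, 'ee_pos': array([0.22050156, 0.50352955, 0.17860051]), 'eef_rot': array([-3.14043924e+00, -7.34266549e-05,  2.72881089e+00]), 'grip_width': 0.09445123469111134}
scene {'intrinsics': array([[455.33127814,   0.        , 324.89919698],
       [  0.        , 455.33127814, 242.50168895],
       [  0.        ,   0.        ,   1.        ]]), 'k1': 0.02558534444694492, 'xyz': array([-0.09934646, -0.40915737,  0.88271978]), 'attitude': array([ 0.80318959,  0.01861535, -1.07621942])}
top {'intrinsics': array([[543.43787844,   0.        , 330.59900619],
       [  0.        , 543.43787844, 234.5560307 ],
       [  0.        ,   0.        ,   1.        ]]), 'k1': -0.06528753978690544, 'xyz': array([ 0.38513862, -0.02801193,  1.61586065]), 'attitude': array([ 0.12861894,  0.00360118, -1.55590979])}
```

View pics/scene0.png

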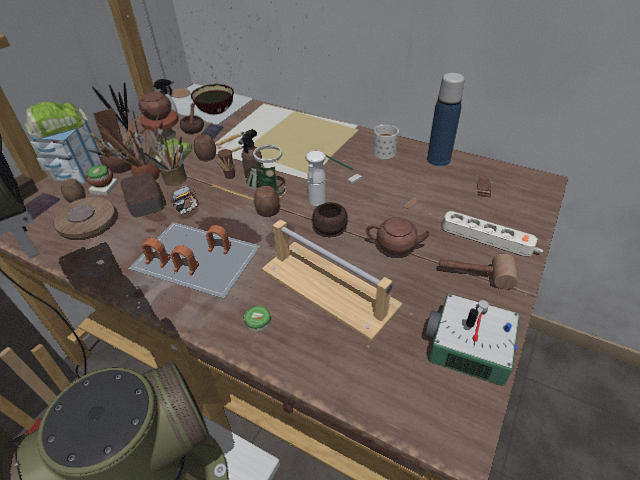

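View pics/top0.png

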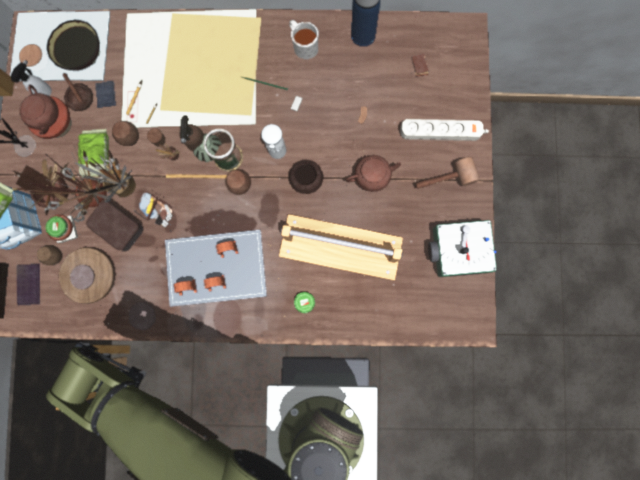

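```bash
cat >h.py <<'E'
import numpy as np,cv2
from scipy.spatial.transform import Rotation as Ro
from station import telemetry,cams,nets
def ray(n,p):
    m=cams.camera_model(n);K=m['intrinsics']
    u=np.array([(p[0]-K[0,2])/K[0,0],(p[1]-K[1,2])/K[1,1]]);s=u.copy()
    for _ in range(20): s=u/(1+m['k1']*(s@s))
    return np.array(m['xyz']),Ro.from_euler('xyz',m['attitude']).as_matrix()@np.array([s[0],-s[1],-1])
def atz(n,p,z):
    c,d=ray(n,p);return c+d*(z-c[2])/d[2]
def proj(n,X):
    m=cams.camera_model(n);K=m['intrinsics']
    q=Ro.from_euler('xyz',m['attitude']).as_matrix().T@(np.array(X)-m['xyz'])
    s=np.array([q[0],-q[1]])/-q[2];s=s*(1+m['k1']*(s@s));return K[:2,:2]@s+K[:2,2]
def tri(ps):
    A=np.zeros((3,3));b=np.zeros(3)
    for n,p in ps:
        c,d=ray(n,p);d=d/np.linalg.norm(d);M=np.eye(3)-np.outer(d,d);A+=M;b+=M@c
    return np.linalg.solve(A,b)
E
python3 - <<'E'
from h import *
for q,z in(('handle_1_mid',.04),('bar_mid',.123),('lever_grip',.114),('pointer_tip',.073),('lever_pivot',.07),('water_pot',0),('teapot',0),('former_tall',0),('balm_tin',0)):
    for n in('scene','top'):
        for r in nets.mark_of(n,q)[:6]: print(q,n,round(r['conf'],2),np.round(r['centre'],1),atz(n,r['centre'],z)[:2].round(4))
E
```

```text
handle_1_mid scene 0.69 [151.1 254.4] [0.4148 0.4018]
handle_1_mid top 0.82 [184.9 284.5] [0.4363 0.4021]
bar_mid scene 0.89 [328.6 257.3] [ 0.5473 -0.0541]
bar_mid scene 0.64 [473.6 317.1] [ 0.5331 -0.3956]
bar_mid top 0.65 [341.6 242.6] [ 0.5561 -0.0505]
bar_mid top 0.57 [185.7 285.1] [0.432  0.3772]
lever_grip scene 0.84 [470.9 319.8] [ 0.5314 -0.3924]
lever_grip top 0.7 [462.9 250. ] [ 0.5412 -0.3888]
pointer_tip scene 0.55 [476.5 337.8] [ 0.5251 -0.4141]
pointer_tip top 0.43 [469.3 259. ] [ 0.5199 -0.4166]
lever_pivot scene 0.58 [478.6 309. ] [ 0.6041 -0.3984]
lever_pivot top 0.71 [461.9 232.8] [ 0.5955 -0.3972]
lever_pivot top 0.2 [462.9 248.3] [ 0.5507 -0.3994]
water_pot scene 0.69 [333.4 228.4] [0.7608 0.0455]
water_pot scene 0.44 [214.5 240.8] [0.5618 0.3195]
water_pot scene 0.39 [475.1 333.9] [ 0.5904 -0.409 ]
water_pot scene 0.35 [179.7 257.5] [0.466  0.3624]
water_pot top 0.69 [305.1 177.2] [0.7689 0.0611]
teapot scene 0.72 [390.7 247.1] [ 0.7649 -0.1301]
teapot top 0.64 [374.4 175.2] [ 0.7781 -0.1497]
former_tall scene 0.62 [267.3 211.4] [0.7374 0.2581]
former_tall top 0.68 [239.6 185.9] [0.7393 0.26  ]
balm_tin scene 0.62 [257.3 322.5] [0.3848 0.0524]
balm_tin scene 0.58 [214.8 238.9] [0.5684 0.3236]
balm_tin top 0.92 [305.1 302.6] [0.3903 0.0532]
balm_tin top 0.71 [225.2 249.9] [0.5431 0.2961]
```

The pictures show three handles on the mat (top view about (185,286), (215,282), (227,247)). The bar runs from (287,232) to (398,253), and the blower is at (465,248) with its blue dot on the right. I'll zoom in next.

```bash
python3 - <<'E'
import cv2,numpy as np
s=cv2.imread('pics/scene0.png');t=cv2.imread('pics/top0.png')
c=lambda i,x,y,w,h,k:cv2.resize(i[y:y+h,x:x+w],None,fx=k,fy=k,interpolation=cv2.INTER_CUBIC)
a=np.hstack([c(t,425,210,80,60,5),c(s,425,285,100,75,4)])
b=np.hstack([c(t,160,228,112,84,3.5714),c(s,130,220,134,100.5.__int__(),2.985)[:300,:400]])
h=min(a.shape[1],b.shape[1]);cv2.imwrite('pics/crop1.png',np.vstack([a[:,:h],b[:,:h]]))
E
```

```text
Traceback (most recent call last):
ValueError: all the input array dimensions except for the concatenation axis must match exactly, but along dimension 0, the array at index 0 has size 300 and the array at index 1 has size 298
```

```bash
python3 - <<'E'
import cv2,numpy as np
s=cv2.imread('pics/scene0.png');t=cv2.imread('pics/top0.png')
c=lambda i,x,y,w,h:cv2.resize(i[y:y+h,x:x+w],(400,300),interpolation=cv2.INTER_CUBIC)
cv2.imwrite('pics/crop1.png',np.vstack([np.hstack([c(t,425,210,80,60),c(s,425,285,100,75)]),np.hstack([c(t,160,228,112,84),c(s,130,210,120,90)])]))
E
```

```text
(no output)
```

View pics/crop1.png

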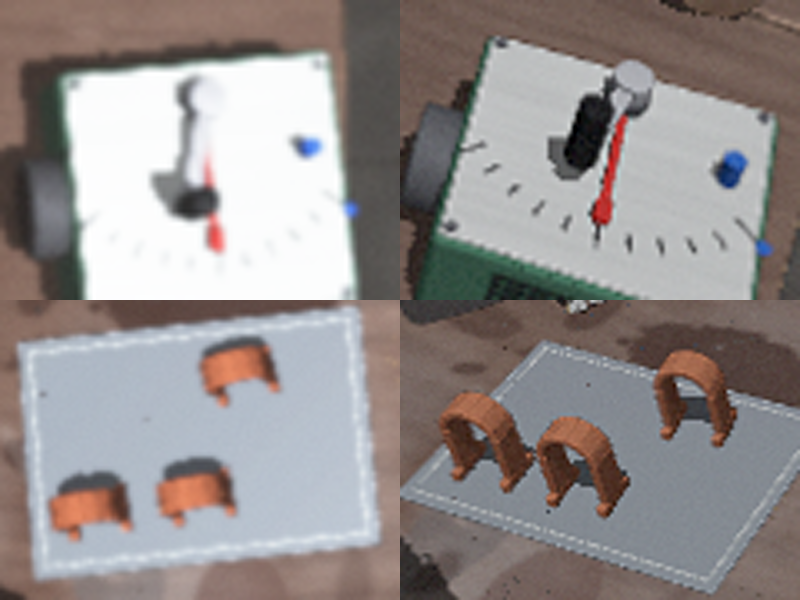

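Three handles. The lever points towards the robot, the red pointer is slightly to its right, and the blue dot is to the right of the hinge. Next I fit the handle poses by silhouette and look at the rack.

```bash
cat >>h.py <<'E'
def mask(im):
    h=cv2.cvtColor(im,cv2.COLOR_BGR2HSV)
    return cv2.inRange(h,(4,110,90),(16,255,255))
# handle model: quads over the U (x across legs, y strap width, z from middle)
def upts(off):
    a=np.linspace(0,np.pi,13);r=off
    return [(r,-.038),(r,.012)]+[(r*np.cos(t),.012+(off)*np.sin(t)) for t in a[1:-1]]+[(-r,.012),(-r,-.038)]
O,I=upts(.026),upts(.018)
def sil(n,pose,shape=(480,640),S=4):
    x,y,yaw,z=pose;c,s=np.cos(yaw),np.sin(yaw);M=np.zeros((shape[0],shape[1]),np.uint8)
    P=lambda p,w:proj(n,(x+c*p[0]-s*w,y+s*p[0]+c*w,z+p[1]))
    for i in range(len(O)-1):
        q=np.array([P(p,w) for p in(O[i],O[i+1],I[i],I[i+1]) for w in(-.013,.013)])
        cv2.fillConvexPoly(M,cv2.convexHull((q*16).round().astype(np.int32)),255,shift=4)
    return M
def fit(ims,p0,r=.03,zfree=True):
    from scipy.optimize import minimize
    ms={}
    for n,im in ims.items():
        k=cv2.dilate(sil(n,p0),np.ones((19,19)));ms[n]=cv2.GaussianBlur(mask(im)&k,(0,0),1.).astype(float)
    def f(p):
        return sum(((cv2.GaussianBlur(sil(n,p),(0,0),1.).astype(float)-m)**2).sum() for n,m in ms.items())/65025
    st=np.array(p0)+np.vstack([np.zeros(4),np.diag([.01,.01,.3,.008])])
    R=minimize(f,p0,method='Nelder-Mead',options=dict(initial_simplex=st,maxiter=200,xatol=3e-4,fatol=.05))
    return R.x,R.fun,sum(m.sum() for m in ms.values())/255
E
python3 - <<'E'
from h import *
ims={n:cv2.imread(f'pics/{n}0.png') for n in('scene','top')}
T=ims['top']
for n,cs in(('top',[(185,286),(215,282),(227,247)]),):
    for p in cs:
        g=atz(n,p,.05);best=min((fit(ims,[g[0],g[1],y,.04]) for y in(-.2,.2)),key=lambda r:r[1])
        print(p,best[0].round(4),round(best[1],1),round(best[2],1))
c=lambda i,x,y,w,h:cv2.resize(i[y:y+h,x:x+w],(w*5,h*5),interpolation=cv2.INTER_CUBIC)
cv2.imwrite('pics/rack.png',np.vstack([c(ims['top'],275,210,140,40),c(ims['scene'],265,215,140,80)]))
E
```

```text
Traceback (most recent call last):
  File "h.py", line 43, in fit
    R=minimize(f,p0,method='Nelder-Mead',options=dict(initial_simplex=st,maxiter=200,xatol=3e-4,fatol=.05))
  File "h.py", line 41, in f
    return sum(((cv2.GaussianBlur(sil(n,p),(0,0),1.).astype(float)-m)**2).sum() for n,m in ms.items())/65025
           ~~~^^^^^^^^^^^^^^^^^^^^^^^^^^^^^^^^^^^^^^^^^^^^^^^^^^^^^^^^^^^^^^^^^^^^^^^^^^^^^^^^^^^^^^^^
  File "h.py", line 41, in <genexpr>
    return sum(((cv2.GaussianBlur(sil(n,p),(0,0),1.).astype(float)-m)**2).sum() for n,m in ms.items())/65025
                                  ~~~^^^^^
  File "h.py", line 32, in sil
    q=np.array([P(p,w) for p in(O[i],O[i+1],I[i],I[i+1]) for w in(-.013,.013)])
                ~^^^^^
  File "h.py", line 30, in <lambda>
    P=lambda p,w:proj(n,(x+c*p[0]-s*w,y+s*p[0]+c*w,z+p[1]))
                 ~~~~^^^^^^^^^^^^^^^^^^^^^^^^^^^^^^^^^^^^^^
  File "h.py", line 12, in proj
    m=cams.camera_model(n);K=m['intrinsics']
ValueError: time passes only in moves, steps and waits
```

```bash
sed -i "s/cams.camera_model(n);/CM(n);/" h.py; cat >>h.py <<'E'
_c={}
def CM(n):
    if n not in _c:_c[n]=cams.camera_model(n)
    return _c[n]
E
cat >r.py <<'E'
from h import *
ims={n:cv2.imread(f'pics/{n}0.png') for n in('scene','top')}
for p in [(185,286),(215,282),(227,247)]:
    g=atz('top',p,.05);best=min((fit(ims,[g[0],g[1],1.57+y,.04]) for y in(-.2,.2)),key=lambda r:r[1])
    print(p,best[0].round(4),round(best[1],1),round(best[2],1))
c=lambda i,x,y,w,h:cv2.resize(i[y:y+h,x:x+w],(w*5,h*5),interpolation=cv2.INTER_CUBIC)
cv2.imwrite('pics/rack.png',np.vstack([c(ims['top'],275,220,140,40),c(ims['scene'],265,215,140,80)]))
E
time python3 r.py
```

```text
(185, 286) [0.4262 0.4103 2.3098 0.0351] 249.4 529.9
(215, 282) [0.4398 0.3244 2.255  0.0351] 169.3 417.9
(227, 247) [0.5446 0.2911 2.2132 0.037 ] 115.5 394.9
real	0m14.280s
user	0m14.316s
sys	0m1.976s
```

View pics/rack.png

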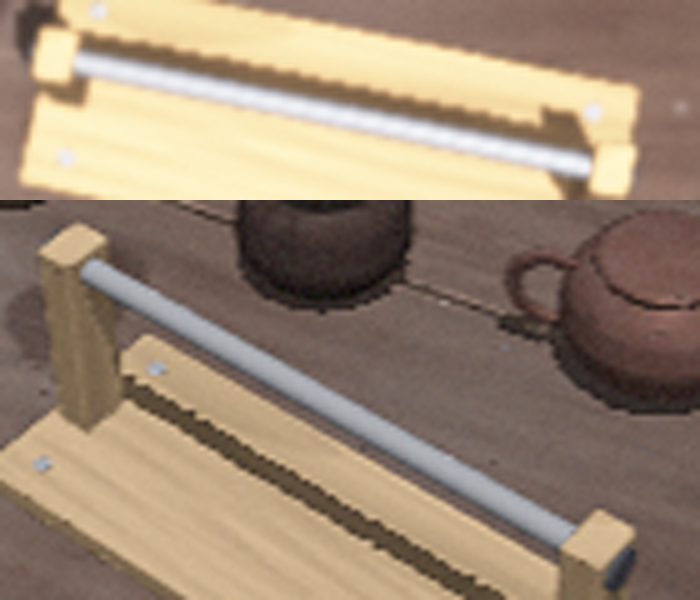

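```bash
cat >r2.py <<'E'
from h import *
ims={n:cv2.imread(f'pics/{n}0.png') for n in('scene','top')}
def T(a,b):
    X=tri([('top',a),('scene',b)]);print(X.round(4),(proj('top',X)-a).round(1),(proj('scene',X)-b).round(1));return X
L=T((291,232.4),(283,229));R=T((393,252.6),(379.4,282));print(np.linalg.norm(L-R),(L+R)/2)
# blower: plate corners screws, hinge, blue dot, pointer head, grip
t=lambda x,y:(425+x*.2-.4,210+y*.2-.4); s=lambda x,y:(425+(x-400)*.25-.4,285+y*.25-.4)
for nm,a,b in(('dot',(351,209),(765,247)),('knob',(208,97),(633,82)),('head',(216,240),(601,212)),('griptop',(203,200),(594,105)),('scrTL',(75,82),(501,43)),('scrTR',(320,62),(768,118))):
    print(nm);T(t(*a),s(*b))
out=[]
for n,(x,y) in(('scene',(130,210)),('top',(160,225))):
    im=ims[n].copy();m=np.zeros((480,640),np.uint8)
    for p in([.434,.402,1.62,.04],[.4398,.3244,1.62,.04],[.5446,.2911,1.75,.04]): m|=sil(n,p)
    out.append(np.vstack([cv2.resize(np.dstack([a]*3)[y:y+90,x:x+120] if a.ndim==2 else a[y:y+90,x:x+120],(400,300),interpolation=cv2.INTER_NEAREST) for a in(mask(im),cv2.addWeighted(im,.5,np.dstack([m]*3),.5,0))]))
cv2.imwrite('pics/ov.png',np.hstack(out))
E
python3 r2.py
```

```text
[0.5817 0.091  0.124 ] [-0.3  0.3] [ 0.5 -0.1]
[ 0.5294 -0.1911  0.1269] [-0.4  0.2] [ 0.6 -0.1]
0.2868966917279652 [ 0.55553081 -0.05003236  0.12542733]
dot
[ 0.5426 -0.4903  0.0723] [-0.2  0.1] [ 0.3 -0. ]
knob
[ 0.6039 -0.4047  0.0878] [-0.3  0.1] [ 0.4 -0. ]
head
[ 0.5235 -0.4115  0.074 ] [-0.2  0.1] [ 0.3 -0. ]
griptop
[ 0.5405 -0.3907  0.1322] [-0.  0.] [ 0. -0.]
scrTL
[ 0.614  -0.332   0.0691] [-0.4  0.2] [ 0.5 -0. ]
scrTR
[ 0.6279 -0.4748  0.0708] [-0.2  0. ] [ 0.2 -0. ]
```

View pics/ov.png

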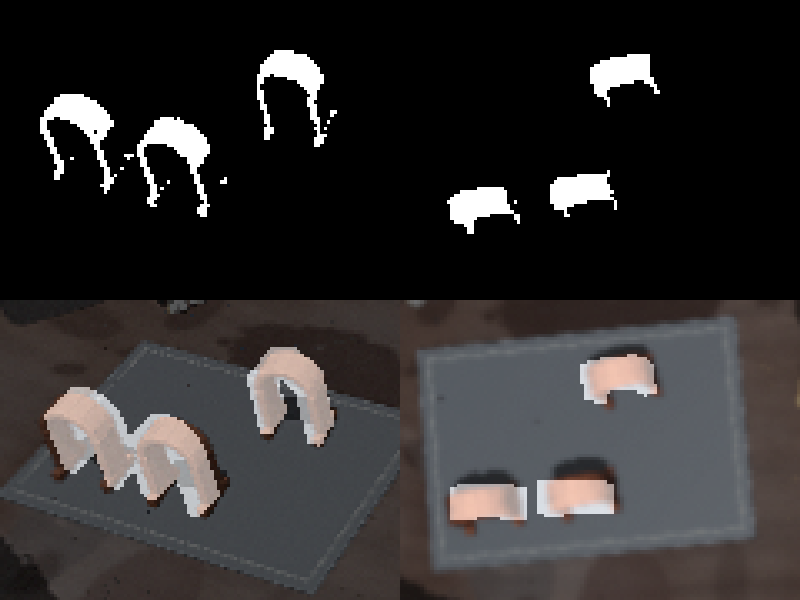

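```bash
sed -i 's/(4,110,90),(16,255,255)/(3,90,40),(18,255,255)/' h.py; python3 - <<'E'
from h import *
ims={n:cv2.imread(f'pics/{n}0.png') for n in('scene','top')}
m=[];P=[]
for p in [(185,286),(215,282),(227,247)]:
    g=atz('top',p,.05);best=min((fit(ims,[g[0],g[1],1.5+y,.04]) for y in(-.3,.1)),key=lambda r:r[1])
    print(p,best[0].round(4),round(best[1],1),round(best[2],1));P.append(best[0])
out=[]
for n,(x,y) in(('scene',(130,210)),('top',(160,225))):
    im=ims[n].copy();m=np.zeros((480,640),np.uint8)
    for p in P: m|=sil(n,p)
    out.append(np.vstack([cv2.resize(np.dstack([a]*3)[y:y+90,x:x+120] if a.ndim==2 else a[y:y+90,x:x+120],(400,300),interpolation=cv2.INTER_NEAREST) for a in(mask(im),cv2.addWeighted(im,.5,np.dstack([m]*3),.5,0))]))
cv2.imwrite('pics/ov2.png',np.hstack(out))
E
```

```text
(185, 286) [0.4292 0.4056 1.8188 0.0387] 180.5 827.0
(215, 282) [0.4439 0.3209 1.8466 0.0347] 62.1 660.9
(227, 247) [0.5463 0.2893 1.9773 0.0365] 33.9 560.9
```

View pics/ov2.png

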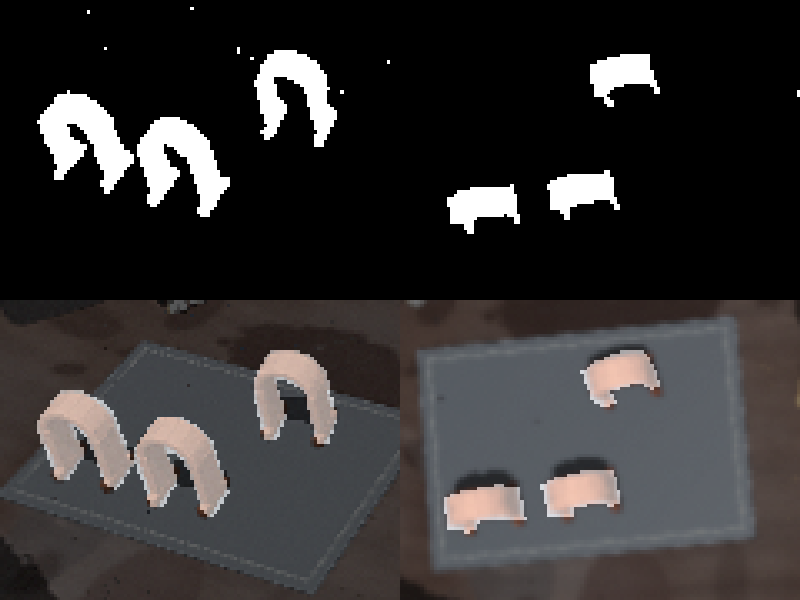

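Measured poses:
- **Handles:** A (0.429, 0.405), B (0.444, 0.321) and C (0.546, 0.289). Their leg axes lie at about 1.8–1.95 rad.
- **Bar:** midpoint (0.5555, -0.050), with direction (0.052, 0.282).
- **Lever:** hinge (0.604, -0.405) and grip (0.5405, -0.391). The angle is about 1.17 now, and the pointer sits at about 0.865.

I'll move to the lever first.

>>> {"api": "move_arm", "payload": {"increments": [[0,0,-0.05,0],[0,0,-0.05,0]], "grip": 0.55, "force": 6}}

```text
time_s: 1.25
ee_pos: [0.2205, 0.5035, 0.2803]
eef_rot: [-3.141, -0.0, 2.729]
force: [0.2, -0.2, 0.7]
grip_width: 0.0774
grip_force: 0.0
```

>>> {"api": "move_arm", "payload": {"increments": [[-0.0326,-0.0345,0,0],[-0.0326,-0.0345,0,0],[-0.0326,-0.0345,0,0],[-0.0326,-0.0345,0,0],[-0.0326,-0.0345,0,0],[-0.0326,-0.0345,0,0],[-0.0326,-0.0345,0,0],[-0.0326,-0.0345,0,0],[-0.0326,-0.0345,0,0],[-0.0326,-0.0345,0,0],[-0.0326,-0.0345,0,0],[-0.0326,-0.0345,0,0],[-0.0326,-0.0345,0,0],[-0.0326,-0.0345,0,0],[-0.0326,-0.0345,0,0],[-0.0326,-0.0345,0,0],[-0.0326,-0.0345,0,0],[-0.0326,-0.0345,0,0],[-0.0326,-0.0345,0,0],[-0.0326,-0.0345,0,0]]}}

```text
time_s: 3.75
ee_pos: [0.5414, -0.3913, 0.2791]
eef_rot: [3.142, 0.0, 2.729]
force: [-0.6, 0.3, 0.1]
grip_width: 0.0517
grip_force: 0.0
```

>>> {"api": "move_arm", "payload": {"increments": [[0,0,0,0.184],[0,0,0,0.184],[0,0,0,0.184],[0,0,0,0.184],[0,0,0,0.184],[0,0,0,0.184],[0,0,0,0.184],[0,0,0,0.184],[0,0,0,0.184],[0,0,0,0.184],[0,0,0,0.184],[0,0,0,0.184],[0,0,0,0.184],[0,0,0,0.184],[0,0,0,0.184],[0,0,0,0.184],[0,0,0,0]]}}

```text
time_s: 5.88
ee_pos: [0.5411, -0.3898, 0.2791]
eef_rot: [-3.142, 0.0, -0.214]
force: [-0.6, -1.4, 0.4]
grip_width: 0.0514
grip_force: 0.0
```

```bash
cat >>h.py <<'E'
def go(x,y,z,d=None):
    "tool-frame deltas; d=wanted world direction of tool y"
    o=telemetry.get_obs();R=Ro.from_euler('xyz',o['eef_rot']).as_matrix();cur=np.arctan2(R[1,1],R[0,1])
    D=R.T@(np.array([x,y,z])-o['ee_pos'])
    print('t',round(o['time_s'],2),'pos',o['ee_pos'].round(4),'ydir',cur.round(3),'delta',D.round(4),'roll',None if d is None else round(-(((d-cur)+np.pi)%(2*np.pi)-np.pi),3),'F',o['force'].round(1),'w',round(o['grip_width'],4),'q',o['qpos'].round(2))
E
python3 - <<'E'
from h import *
go(.5405,-.3907,.098,1.35-np.pi)
E
```

```text
t 5.88 pos [ 0.5411 -0.3898  0.2791] ydir -1.785 delta [-0.0003  0.001   0.1811] roll 0.007 F [-0.6 -1.4  0.4] w 0.0514 q [-0.68  0.54  0.97 -0.    1.64  1.11]
```

>>> {"api": "move_arm", "payload": {"increments": [[0,0,0.045,0],[0,0,0.045,0],[0,0,0.045,0],[0,0,0.045,0],[0,0,0,0]]}}

```text
time_s: 6.5
ee_pos: [0.5397, -0.3888, 0.096]
eef_rot: [-3.139, 0.005, -0.211]
force: [-0.3, 0.3, 0.7]
grip_width: 0.0516
grip_force: 0.0
```

>>> {"api": "move_arm", "payload": {"increments": [[0,0,0,0],[0,0,0,0],[0,0,0,0],[0,0,0,0],[0,0,0,0],[0,0,0,0]], "grip": 0, "force": 6}}

```text
time_s: 7.25
ee_pos: [0.5412, -0.3902, 0.0999]
eef_rot: [3.141, -0.001, -0.215]
force: [-0.8, -1.3, 6.4]
grip_width: 0.0174
grip_force: 6.0
```

```bash
python3 - <<'E'
from h import *
go(.5405,-.3907,.098,1.35-np.pi)
E
```

```text
t 7.25 pos [ 0.5412 -0.3902  0.0999] ydir -1.786 delta [-0.0006  0.0007  0.0019] roll 0.006 F [-0.8 -1.3  6.4] w 0.0174 q [-0.68  0.63  1.24 -0.    1.28  1.11]
```

>>> {"api": "move_arm", "payload": {"increments": [[0.0003,0.0064,0,-0.1],[0.0003,0.0064,0,-0.1],[0.0003,0.0064,0,-0.1],[0.0003,0.0064,0,-0.1],[0.0003,0.0064,0,-0.1],[0.0003,0.0064,0,-0.1],[0.0003,0.0064,0,-0.1],[0.0003,0.0064,0,-0.1],[0.0003,0.0064,0,-0.1],[0.0003,0.0064,0,-0.1],[0.0003,0.0064,0,-0.1],[0,0,0,0]]}}

```text
time_s: 8.75
ee_pos: [0.5636, -0.4535, 0.0999]
eef_rot: [3.14, -0.0, 0.886]
force: [0.7, -1.3, 5.3]
grip_width: 0.0175
grip_force: 6.0
```

```bash
python3 - <<'E'
from h import *
a=-2.192;go(.6039+.064*np.cos(a),-.4047+.064*np.sin(a),.098,a+np.pi/2)
E
```

```text
t 8.75 pos [ 0.5636 -0.4535  0.0999] ydir -0.684 delta [-0.0006  0.0044  0.0019] roll -0.063 F [ 0.7 -1.3  5.3] w 0.0175 q [-0.73  0.76  1.02  0.    1.36 -0.04]
```

>>> {"api": "move_arm", "payload": {"increments": [[0,0.0032,0,-0.05],[0,0.0032,0,-0.04],[0,0,0,0],[0,0,0,0]]}}

```text
time_s: 9.25
ee_pos: [0.5672, -0.4563, 0.0996]
eef_rot: [-3.139, -0.0, 0.975]
force: [-8.4, 7.4, 8.7]
grip_width: 0.0175
grip_force: 6.0
```

>>> {"api": "move_arm", "payload": {"increments": [[0,0.0015,0,0],[0,0,0,0]]}}

```text
time_s: 9.5
ee_pos: [0.5684, -0.4571, 0.0996]
eef_rot: [-3.138, -0.0, 0.975]
force: [-8.6, 7.5, 9.2]
grip_width: 0.0206
grip_force: 6.0
```

>>> {"api": "move_arm", "payload": {"increments": [[0,0.0015,0,0],[0,0,0,0]]}}

```text
time_s: 9.75
ee_pos: [0.5696, -0.4579, 0.0996]
eef_rot: [-3.138, -0.0, 0.975]
force: [-8.9, 7.1, 9.1]
grip_width: 0.0237
grip_force: 6.0
```

```bash
python3 - <<'E'
from h import *
a=-2.192;go(.6039+.064*np.cos(a),-.4047+.064*np.sin(a),.098,a+np.pi/2)
cv2.imwrite('pics/s1.png',cams.camera('scene'));cv2.imwrite('pics/t1.png',cams.camera('top'))
s=cv2.imread('pics/s1.png');t=cv2.imread('pics/t1.png')
c=lambda i,x,y,w,h:cv2.resize(i[y:y+h,x:x+w],(400,300),interpolation=cv2.INTER_CUBIC)
cv2.imwrite('pics/crop2.png',np.hstack([c(t,425,210,80,60),c(s,425,285,100,75)]))
E
```

```text
t 9.75 pos [ 0.5696 -0.4579  0.0996] ydir -0.596 delta [-0.0007 -0.0031  0.0016] roll 0.025 F [-8.9  7.1  9.1] w 0.0237 q [-0.73  0.78  0.98  0.    1.38 -0.13]
```

View pics/crop2.png

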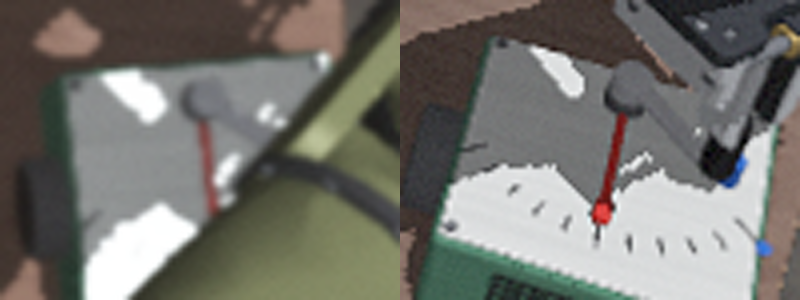

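The lever is against the blue peg and the box hasn't moved. Unload, open and lift.

>>> {"api": "move_arm", "payload": {"increments": [[0,-0.003,0,0],[0,0,0,0]]}}

```text
time_s: 10.1
ee_pos: [0.5671, -0.4563, 0.0995]
eef_rot: [-3.139, -0.0, 0.975]
force: [-7.4, 6.9, 6.6]
grip_width: 0.0176
grip_force: 6.0
```

>>> {"api": "move_arm", "payload": {"increments": [[0,0,0,0],[0,0,0,0],[0,0,0,0],[0,0,-0.05,0],[0,0,-0.05,0],[0,0,-0.055,0],[0,0,0,0]], "grip": 0.45}}

```text
time_s: 10.98
ee_pos: [0.5688, -0.4579, 0.2596]
eef_rot: [3.133, 0.001, 0.975]
force: [0.7, -0.1, 0.5]
grip_width: 0.042
grip_force: 0.0
```

```bash
python3 - <<'E'
from h import *
go(.5463,.2893,.25,1.977-np.pi)
E
```

```text
t 10.97 pos [ 0.5688 -0.4579  0.2596] ydir -0.596 delta [ 0.6057 -0.4381  0.0053] roll 0.569 F [ 0.7 -0.1  0.5] w 0.042 q [-0.73  0.71  0.73  0.    1.69 -0.13]
```

>>> {"api": "move_arm", "payload": {"increments": [[0.0433,-0.0313,0,0],[0.0433,-0.0313,0,0],[0.0433,-0.0313,0,0],[0.0433,-0.0313,0,0],[0.0433,-0.0313,0,0],[0.0433,-0.0313,0,0],[0.0433,-0.0313,0,0],[0.0433,-0.0313,0,0],[0.0433,-0.0313,0,0],[0.0433,-0.0313,0,0],[0.0433,-0.0313,0,0],[0.0433,-0.0313,0,0],[0.0433,-0.0313,0,0],[0.0433,-0.0313,0,0],[0,0,0,0.142],[0,0,0,0.142],[0,0,0,0.142],[0,0,0,0.142],[0,0,0,0]], "grip": 0.76}}

```text
time_s: 13.35
ee_pos: [0.5454, 0.2905, 0.2532]
eef_rot: [-3.142, 0.001, 0.408]
force: [-0.1, -0.3, 0.3]
grip_width: 0.0717
grip_force: 0.0
```

```bash
python3 - <<'E'
from h import *
a=1.977-np.pi
go(.5463,.2893,.024,a)
s=cams.camera('scene');t=cams.camera('top');cv2.imwrite('pics/s2.png',s);cv2.imwrite('pics/t2.png',t)
c=lambda i,x,y,w,h:cv2.resize(i[y:y+h,x:x+w],(400,300),interpolation=cv2.INTER_CUBIC)
cv2.imwrite('pics/crop3.png',np.vstack([np.hstack([c(t,425,210,80,60),c(s,425,285,100,75)]),np.hstack([c(t,160,228,112,84),c(s,130,180,160,120)])]))
E
```

```text
t 13.35 pos [0.5454 0.2905 0.2532] ydir -1.163 delta [0.0006 0.0015 0.2292] roll 0.001 F [-0.1 -0.3  0.3] w 0.0717 q [0.43 0.42 1.19 0.   1.53 1.59]
```

View pics/crop3.png

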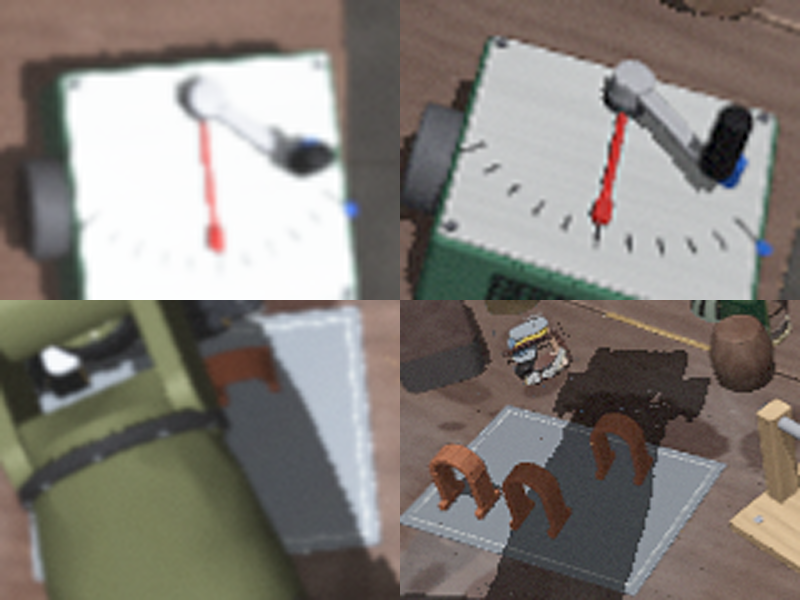

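The lever rests at the blue peg and the blower hasn't moved. Now grasp handle C.

>>> {"api": "move_arm", "payload": {"increments": [[0.0006,0.0015,0.05,0],[0,0,0.05,0],[0,0,0.05,0],[0,0,0.04,0],[0,0,0.025,0],[0,0,0.014,0],[0,0,0,0]]}}

```text
time_s: 14.32
ee_pos: [0.5465, 0.2893, 0.0247]
eef_rot: [3.142, 0.001, 0.408]
force: [0.8, 0.3, 0.9]
grip_width: 0.0713
grip_force: 0.0
```

>>> {"api": "move_arm", "payload": {"increments": [[0,0,0,0],[0,0,0,0],[0,0,0,0],[0,0,0,0],[0,0,0,0]], "grip": 0, "force": 12}}

```text
time_s: 14.95
ee_pos: [0.5472, 0.2896, 0.0261]
eef_rot: [3.142, -0.002, 0.407]
force: [-0.3, -0.7, 7.2]
grip_width: 0.0531
grip_force: 12.2
```

>>> {"api": "move_arm", "payload": {"increments": [[0,0,-0.02,0],[0,0,-0.04,0],[0,0,-0.05,0],[0,0,-0.05,0],[0,0,-0.04,0],[0,0,0,0]]}}

```text
time_s: 15.7
ee_pos: [0.5475, 0.2899, 0.2296]
eef_rot: [-3.141, -0.006, 0.407]
force: [-0.1, -0.9, -1.4]
grip_width: 0.0532
grip_force: 11.5
```

```bash
python3 - <<'E'
from h import *
u=np.array([.0523,.2821])/.2869; m=np.array([.5555,-.05])
S=m-.075*u;print(S)
go(*S,.2,-.183)
E
```

```text
[ 0.54182799 -0.12374521]
t 15.7 pos [0.5475 0.2899 0.2296] ydir -1.164 delta [-0.1691  0.3776  0.0285] roll -0.981 F [-0.1 -0.9 -1.4] w 0.0532 q [0.43 0.42 1.24 0.   1.47 1.59]
```

>>> {"api": "move_arm", "payload": {"increments": [[-0.0169,0.0378,0,0],[-0.0169,0.0378,0,0],[-0.0169,0.0378,0,0],[-0.0169,0.0378,0,0],[-0.0169,0.0378,0,0],[-0.0169,0.0378,0,0],[-0.0169,0.0378,0,0],[-0.0169,0.0378,0,0],[-0.0169,0.0378,0,0],[-0.0169,0.0378,0,0],[0,0,0,-0.14],[0,0,0,-0.14],[0,0,0,-0.14],[0,0,0,-0.14],[0,0,0,-0.14],[0,0,0,-0.14],[0,0,0,-0.14],[0,0,0,0]]}}

```text
time_s: 17.95
ee_pos: [0.5406, -0.1244, 0.2246]
eef_rot: [-3.14, -0.0, 1.386]
force: [-0.5, -0.1, -1.5]
grip_width: 0.0531
grip_force: 11.5
```

```bash
python3 - <<'E'
from h import *
go(.5418,-.1237,.0855,-.183)
s=cams.camera('scene');cv2.imwrite('pics/s3.png',s)
cv2.imwrite('pics/crop4.png',cv2.resize(s[150:330,240:480],(800,600),interpolation=cv2.INTER_CUBIC))
E
```

```text
t 17.95 pos [ 0.5406 -0.1244  0.2246] ydir -0.185 delta [0.0009 0.0012 0.1391] roll -0.002 F [-0.5 -0.1 -1.5] w 0.0531 q [-0.29  0.28  1.44  0.    1.42 -0.11]
```

View pics/crop4.png

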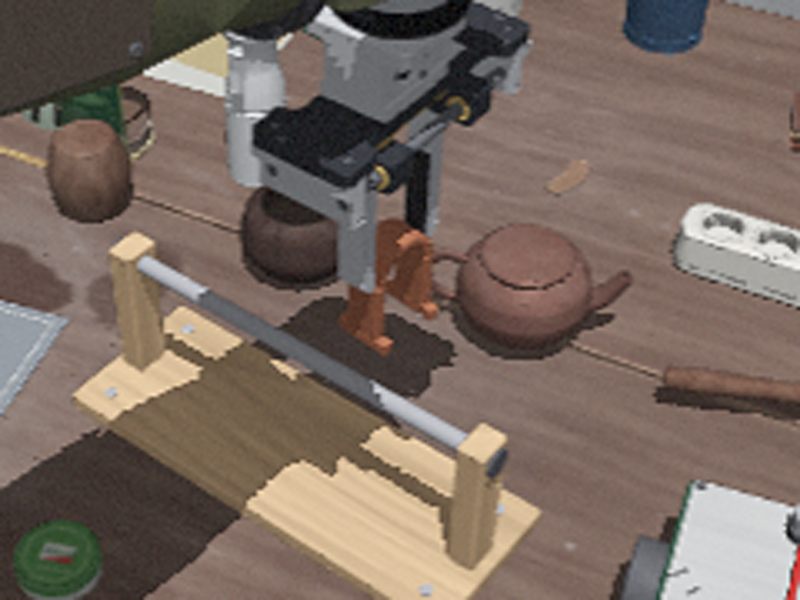

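The handle is held upright over the bar with its legs across it. Lower it.

>>> {"api": "move_arm", "payload": {"increments": [[0.0009,0.0012,0.03,0],[0,0,0.03,0],[0,0,0.03,0],[0,0,0.025,0],[0,0,0.015,0],[0,0,0,0]]}}

```text
time_s: 18.75
ee_pos: [0.542, -0.1238, 0.0945]
eef_rot: [-3.14, -0.0, 1.385]
force: [-0.5, -0.4, -1.4]
grip_width: 0.0534
grip_force: 11.5
```

>>> {"api": "move_arm", "payload": {"increments": [[0,0,0.006,0],[0,0,0.002,0],[0,0,0,0]]}}

```text
time_s: 19.12
ee_pos: [0.5425, -0.124, 0.0874]
eef_rot: [3.141, 0.0, 1.387]
force: [-0.9, -0.0, -1.1]
grip_width: 0.053
grip_force: 11.5
```

>>> {"api": "move_arm", "payload": {"increments": [[0,0,0,0],[0,0,0,0],[0,0,0,0],[0,0,0,0],[0,0,-0.04,0],[0,0,-0.05,0],[0,0,-0.05,0],[0,0,0,0]], "grip": 0.76}}

```text
time_s: 20.12
ee_pos: [0.5437, -0.1243, 0.231]
eef_rot: [3.135, 0.001, 1.387]
force: [0.2, -0.3, 0.2]
grip_width: 0.0715
grip_force: 0.0
```

```bash
python3 - <<'E'
from h import *
s=cams.camera('scene');t=cams.camera('top');cv2.imwrite('pics/s4.png',s);cv2.imwrite('pics/t4.png',t)
go(.4439,.3209,.23,1.8466-np.pi)
print(fit({'scene':s},[.542,-.124,-.183,.1]))
E
```

```text
t 20.23 pos [ 0.5423 -0.1239  0.2268] ydir -0.184 delta [ 0.4193 -0.1781 -0.0032] roll 1.111 F [ 0.5  0.6 -0. ] w 0.0713 q [-0.29  0.28  1.43 -0.    1.43 -0.11]
(array([ 0.53763614, -0.1257629 , -0.11369633,  0.10174446]), np.float64(178.68490580545944), np.float64(767.9254901960784))
```

>>> {"api": "move_arm", "payload": {"increments": [[0.0419,-0.0178,0,0],[0.0419,-0.0178,0,0],[0.0419,-0.0178,0,0],[0.0419,-0.0178,0,0],[0.0419,-0.0178,0,0],[0.0419,-0.0178,0,0],[0.0419,-0.0178,0,0],[0.0419,-0.0178,0,0],[0.0419,-0.0178,0,0],[0.0419,-0.0178,0,0],[0,0,0,0.185],[0,0,0,0.185],[0,0,0,0.185],[0,0,0,0.185],[0,0,0,0.185],[0,0,0,0.185],[0,0,0,0]]}}

```text
time_s: 22.35
ee_pos: [0.4437, 0.3203, 0.2257]
eef_rot: [3.141, 0.002, 0.278]
force: [-0.1, 0.2, 0.2]
grip_width: 0.0716
grip_force: 0.0
```

```bash
python3 - <<'E'
from h import *
go(.4439,.3209,.025,1.8466-np.pi)
s=cams.camera('scene');t=cams.camera('top');cv2.imwrite('pics/s5.png',s);cv2.imwrite('pics/t5.png',t)
c=lambda i,x,y,w,h:cv2.resize(i[y:y+h,x:x+w],(400,300),interpolation=cv2.INTER_CUBIC)
cv2.imwrite('pics/crop5.png',np.vstack([np.hstack([c(t,425,210,80,60),c(s,425,285,100,75)]),np.hstack([c(s,260,200,160,120),c(s,100,180,160,120)])]))
E
```

```text
t 22.35 pos [0.4437 0.3203 0.2257] ydir -1.293 delta [ 0.0008 -0.0006  0.2007] roll 0.002 F [-0.1  0.2  0.2] w 0.0716 q [ 0.56  0.26  1.46 -0.    1.42  1.85]
```

View pics/crop5.png

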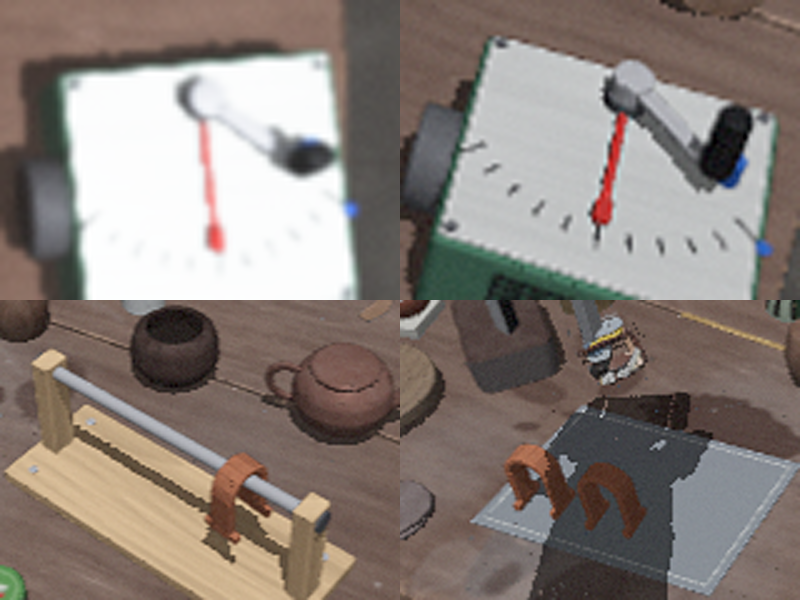

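Handle C hangs astride the bar and the blower is unchanged. Now handle B.

>>> {"api": "move_arm", "payload": {"increments": [[0.0008,0,0.05,0],[0,0,0.05,0],[0,0,0.05,0],[0,0,0.025,0],[0,0,0.016,0],[0,0,0.01,0],[0,0,0,0]]}}

```text
time_s: 23.32
ee_pos: [0.4449, 0.3208, 0.0261]
eef_rot: [3.142, 0.0, 0.278]
force: [-0.0, 0.0, -0.5]
grip_width: 0.0713
grip_force: 0.0
```

>>> {"api": "move_arm", "payload": {"increments": [[0,0,0,0],[0,0,0,0],[0,0,0,0],[0,0,0,0],[0,0,0,0]], "grip": 0, "force": 12}}

```text
time_s: 23.95
ee_pos: [0.4452, 0.321, 0.0267]
eef_rot: [-3.141, -0.001, 0.277]
force: [-0.6, -0.9, 6.0]
grip_width: 0.0521
grip_force: 12.2
```

>>> {"api": "move_arm", "payload": {"increments": [[0,0,-0.02,0],[0,0,-0.04,0],[0,0,-0.05,0],[0,0,-0.05,0],[0,0,-0.04,0],[0,0,0,0]]}}

```text
time_s: 24.7
ee_pos: [0.4456, 0.3213, 0.2289]
eef_rot: [-3.14, -0.005, 0.277]
force: [-0.5, 0.6, -1.4]
grip_width: 0.0523
grip_force: 11.5
```

```bash
python3 - <<'E'
from h import *
go(.5555,-.05,.225,-.183)
E
```

```text
t 24.7 pos [0.4456 0.3213 0.2289] ydir -1.294 delta [0.0042 0.3872 0.0034] roll -1.111 F [-0.5  0.6 -1.4] w 0.0523 q [0.56 0.26 1.45 0.   1.42 1.85]
```

>>> {"api": "move_arm", "payload": {"increments": [[0.0004,0.0387,0,0],[0.0004,0.0387,0,0],[0.0004,0.0387,0,0],[0.0004,0.0387,0,0],[0.0004,0.0387,0,0],[0.0004,0.0387,0,0],[0.0004,0.0387,0,0],[0.0004,0.0387,0,0],[0.0004,0.0387,0,0],[0.0004,0.0387,0,0],[0,0,0,-0.159],[0,0,0,-0.159],[0,0,0,-0.159],[0,0,0,-0.159],[0,0,0,-0.159],[0,0,0,-0.159],[0,0,0,-0.159],[0,0,0,0]]}}

```text
time_s: 26.95
ee_pos: [0.554, -0.0503, 0.2248]
eef_rot: [-3.139, -0.0, 1.389]
force: [-0.3, 0.2, -0.7]
grip_width: 0.0522
grip_force: 11.5
```

```bash
python3 - <<'E'
from h import *
go(.5555,-.05,.0875,-.183)
s=cams.camera('scene');t=cams.camera('top');cv2.imwrite('pics/s6.png',s);cv2.imwrite('pics/t6.png',t)
print(fit({'scene':s,'top':t},[.4292,.4056,1.8,.04]))
E
```

```text
t 26.95 pos [ 0.554  -0.0503  0.2248] ydir -0.182 delta [0.0005 0.0017 0.1373] roll 0.001 F [-0.3  0.2 -0.7] w 0.0522 q [-0.16  0.28  1.43  0.    1.42  0.03]
(array([0.4304097 , 0.40808749, 1.82222221, 0.03666808]), np.float64(47.958861976163014), np.float64(645.0))
```

>>> {"api": "move_arm", "payload": {"increments": [[0.0005,0.0015,0.03,0],[0,0,0.03,0],[0,0,0.03,0],[0,0,0.025,0],[0,0,0.015,0],[0,0,0.005,0],[0,0,0.0015,0],[0,0,0,0]]}}

```text
time_s: 28.05
ee_pos: [0.5564, -0.0502, 0.0904]
eef_rot: [3.14, -0.0, 1.389]
force: [-0.4, -0.1, -0.2]
grip_width: 0.0523
grip_force: 11.5
```

>>> {"api": "move_arm", "payload": {"increments": [[0,0,0,0],[0,0,0,0],[0,0,0,0],[0,0,0,0],[0,0,-0.04,0],[0,0,-0.05,0],[0,0,-0.05,0],[0,0,0,0]], "grip": 0.76}}

```text
time_s: 29.05
ee_pos: [0.5573, -0.0503, 0.2336]
eef_rot: [3.135, -0.0, 1.39]
force: [-0.4, -0.6, -0.7]
grip_width: 0.0712
grip_force: 0.0
```

```bash
python3 - <<'E'
from h import *
go(.4304,.408,.227,1.822-np.pi)
E
```

```text
t 29.05 pos [ 0.5573 -0.0503  0.2336] ydir -0.181 delta [ 0.428  -0.2074  0.0052] roll 1.139 F [-0.4 -0.6 -0.7] w 0.0712 q [-0.16  0.28  1.42  0.    1.43  0.03]
```

>>> {"api": "move_arm", "payload": {"increments": [[0.0428,-0.0207,0,0],[0.0428,-0.0207,0,0],[0.0428,-0.0207,0,0],[0.0428,-0.0207,0,0],[0.0428,-0.0207,0,0],[0.0428,-0.0207,0,0],[0.0428,-0.0207,0,0],[0.0428,-0.0207,0,0],[0.0428,-0.0207,0,0],[0.0428,-0.0207,0,0],[0,0,0,0.163],[0,0,0,0.163],[0,0,0,0.163],[0,0,0,0.163],[0,0,0,0.163],[0,0,0,0.163],[0,0,0,0.163],[0,0,0,0]]}}

```text
time_s: 31.3
ee_pos: [0.4293, 0.4079, 0.2286]
eef_rot: [3.141, 0.001, 0.25]
force: [-0.8, 0.1, 0.3]
grip_width: 0.0715
grip_force: 0.0
```

```bash
python3 - <<'E'
from h import *
go(.4304,.4075,.026,1.822-np.pi)
s=cams.camera('scene');t=cams.camera('top');cv2.imwrite('pics/s7.png',s);cv2.imwrite('pics/t7.png',t)
c=lambda i,x,y,w,h:cv2.resize(i[y:y+h,x:x+w],(400,300),interpolation=cv2.INTER_CUBIC)
cv2.imwrite('pics/crop6.png',np.vstack([np.hstack([c(t,425,210,80,60),c(s,425,285,100,75)]),np.hstack([c(s,260,200,160,120),c(s,100,180,160,120)])]))
E
```

```text
t 31.3 pos [0.4293 0.4079 0.2286] ydir -1.321 delta [0.0013 0.0006 0.2026] roll -0.001 F [-0.8  0.1  0.3] w 0.0715 q [ 0.7   0.37  1.32 -0.    1.46  2.02]
```

View pics/crop6.png

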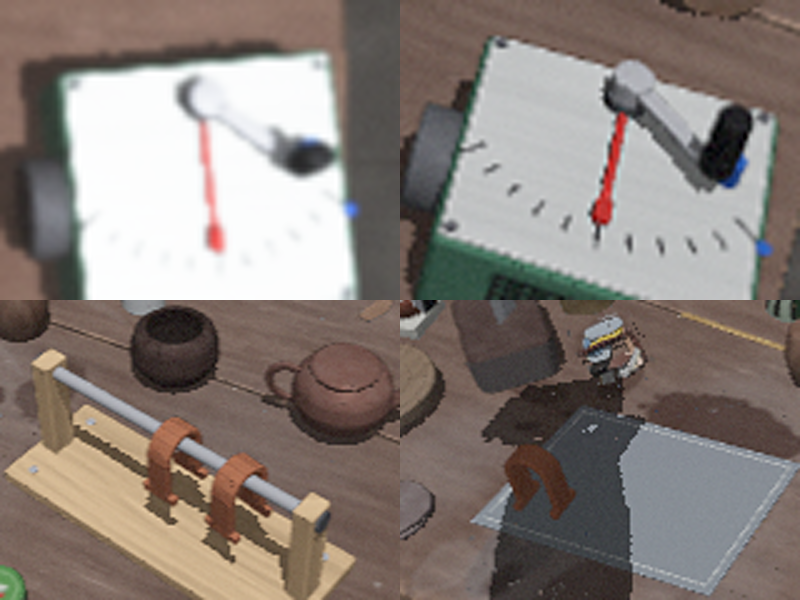

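Two handles hang well clear of each other, and the last is under the gripper.

>>> {"api": "move_arm", "payload": {"increments": [[0.001,0,0.05,0],[0,0,0.05,0],[0,0,0.05,0],[0,0,0.025,0],[0,0,0.017,0],[0,0,0.01,0],[0,0,0,0]]}}

```text
time_s: 32.28
ee_pos: [0.4305, 0.4084, 0.0277]
eef_rot: [3.142, 0.0, 0.249]
force: [0.8, 0.4, 0.5]
grip_width: 0.0715
grip_force: 0.0
```

>>> {"api": "move_arm", "payload": {"increments": [[0,0,0,0],[0,0,0,0],[0,0,0,0],[0,0,0,0],[0,0,0,0]], "grip": 0, "force": 12}}

```text
time_s: 32.9
ee_pos: [0.4307, 0.4085, 0.0283]
eef_rot: [-3.141, -0.001, 0.249]
force: [-0.3, -2.1, 6.3]
grip_width: 0.0514
grip_force: 12.3
```

>>> {"api": "move_arm", "payload": {"increments": [[0,0,-0.02,0],[0,0,-0.04,0],[0,0,-0.05,0],[0,0,-0.05,0],[0,0,-0.04,0],[0,0,0,0]]}}

```text
time_s: 33.65
ee_pos: [0.4311, 0.409, 0.2307]
eef_rot: [-3.139, -0.005, 0.249]
force: [0.8, -0.7, -1.9]
grip_width: 0.0513
grip_force: 11.5
```

```bash
python3 - <<'E'
from h import *
go(.5692,.0238,.225,-.183)
E
```

```text
t 33.65 pos [0.4311 0.409  0.2307] ydir -1.322 delta [0.0389 0.4074 0.0049] roll -1.139 F [ 0.8 -0.7 -1.9] w 0.0513 q [0.7  0.36 1.32 0.   1.46 2.02]
```

>>> {"api": "move_arm", "payload": {"increments": [[0.0039,0.0407,0,0],[0.0039,0.0407,0,0],[0.0039,0.0407,0,0],[0.0039,0.0407,0,0],[0.0039,0.0407,0,0],[0.0039,0.0407,0,0],[0.0039,0.0407,0,0],[0.0039,0.0407,0,0],[0.0039,0.0407,0,0],[0.0039,0.0407,0,0],[0,0,0,-0.163],[0,0,0,-0.163],[0,0,0,-0.163],[0,0,0,-0.163],[0,0,0,-0.163],[0,0,0,-0.163],[0,0,0,-0.163],[0,0,0,0]]}}

```text
time_s: 35.9
ee_pos: [0.568, 0.0235, 0.2263]
eef_rot: [-3.14, 0.0, 1.389]
force: [0.2, 0.6, -1.3]
grip_width: 0.0516
grip_force: 11.5
```

```bash
python3 - <<'E'
from h import *
go(.5692,.0238,.0895,-.183)
E
```

```text
t 35.9 pos [0.568  0.0235 0.2263] ydir -0.182 delta [0.0005 0.0014 0.1368] roll 0.001 F [ 0.2  0.6 -1.3] w 0.0516 q [-0.02  0.31  1.4   0.    1.44  0.16]
```

>>> {"api": "move_arm", "payload": {"increments": [[0.0005,0.0012,0.03,0],[0,0,0.03,0],[0,0,0.03,0],[0,0,0.025,0],[0,0,0.015,0],[0,0,0.005,0],[0,0,0.002,0],[0,0,0,0]]}}

```text
time_s: 36.9
ee_pos: [0.57, 0.0237, 0.0913]
eef_rot: [3.141, -0.0, 1.389]
force: [0.6, 0.4, -1.0]
grip_width: 0.0513
grip_force: 11.5
```

>>> {"api": "move_arm", "payload": {"increments": [[0,0,0,0],[0,0,0,0],[0,0,0,0],[0,0,0,0],[0,0,-0.04,0],[0,0,-0.05,0],[0,0,-0.06,0],[0,0,0,0]], "grip": 0.76}}

```text
time_s: 37.9
ee_pos: [0.5712, 0.0238, 0.2455]
eef_rot: [3.134, -0.001, 1.39]
force: [0.2, 0.1, 0.1]
grip_width: 0.0717
grip_force: 0.0
```

>>> {"api": "move_arm", "payload": {"increments": [[0,-0.06,0,0],[0,-0.06,0,0],[0,-0.06,0,0],[0,0,0,0]]}}

```text
time_s: 38.4
ee_pos: [0.3902, 0.0566, 0.2406]
eef_rot: [3.141, -0.0, 1.391]
force: [1.0, -1.0, -0.0]
grip_width: 0.0712
grip_force: 0.0
```

```bash
python3 - <<'E'
from h import *
go(.54,-.454,.26)
s=cams.camera('scene');t=cams.camera('top');cv2.imwrite('pics/s8.png',s);cv2.imwrite('pics/t8.png',t)
c=lambda i,x,y,w,h:cv2.resize(i[y:y+h,x:x+w],(400,300),interpolation=cv2.INTER_CUBIC)
cv2.imwrite('pics/crop7.png',np.vstack([np.hstack([c(t,425,210,80,60),c(s,425,285,100,75)]),np.hstack([c(s,260,200,160,120),c(t,270,200,160,120)])]))
E
```

```text
t 38.4 pos [0.3902 0.0566 0.2406] ydir -0.18 delta [-0.4756  0.2388 -0.0193] roll None F [ 1. -1. -0.] w 0.0712 q [ 0.05 -0.11  1.82  0.    1.42  0.23]
```

View pics/crop7.png

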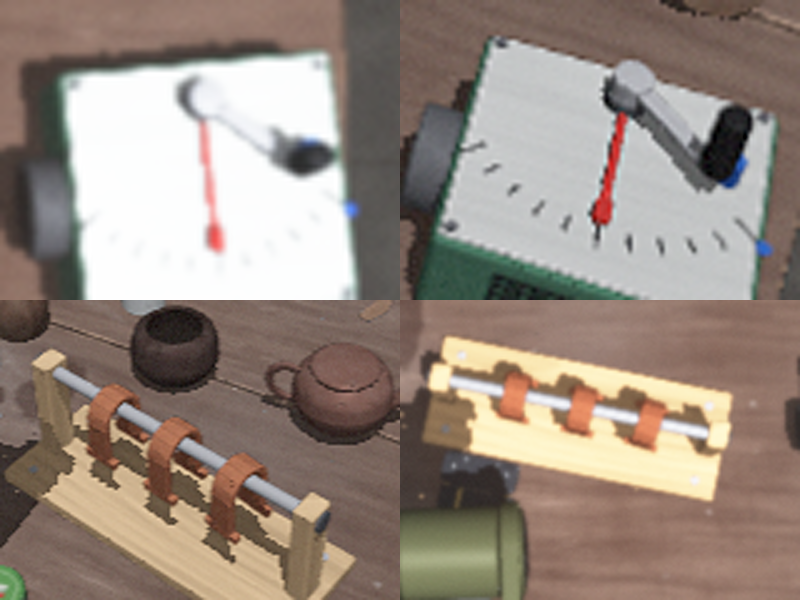

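All three handles hang freely and the blower hasn't moved. Back to the lever.

>>> {"api": "move_arm", "payload": {"increments": [[-0.0473,0.0266,0,0],[-0.0473,0.0266,0,0],[-0.0473,0.0266,0,0],[-0.0473,0.0266,0,0],[-0.0473,0.0266,0,0],[-0.0473,0.0266,0,0],[-0.0473,0.0266,0,0],[-0.0473,0.0266,0,0],[-0.0473,0.0266,0,0],[-0.0473,0.0266,0,0],[0,0,0,0.147],[0,0,0,0.147],[0,0,0,0.147],[0,0,0,0]], "grip": 0.45, "force": 6}}

```text
time_s: 40.25
ee_pos: [0.5693, -0.4578, 0.2386]
eef_rot: [-3.14, -0.0, 0.949]
force: [-1.1, -0.2, 0.8]
grip_width: 0.0424
grip_force: 0.0
```

```bash
python3 - <<'E'
from h import *
go(.567,-.4563,.099,-.62)
a=cams.camera('scene');b=cv2.imread('pics/s8.png');print(np.abs(a.astype(int)-b)[320:365,430:480].mean())
E
```

```text
t 40.25 pos [ 0.5693 -0.4578  0.2386] ydir -0.622 delta [-0.0002 -0.0025  0.1396] roll -0.002 F [-1.1 -0.2  0.8] w 0.0424 q [-0.73  0.72  0.76 -0.    1.66 -0.11]
18.129185185185186
```

```bash
cat >>h.py <<'E'
def marks(im,x,y,w,h):
    H=cv2.cvtColor(im[y:y+h,x:x+w],cv2.COLOR_BGR2HSV);o={}
    for k,(lo,hi) in dict(blue=((105,150,60),(125,255,255)),red=((172,150,60),(180,255,255)),red0=((0,180,60),(3,255,255))).items():
        v,u=np.nonzero(cv2.inRange(H,lo,hi));o[k]=(len(u),(u.mean()+x).round(1),(v.mean()+y).round(1),u.max()+x,v.max()+y) if len(u) else None
    return o
E
python3 - <<'E'
from h import *
print(marks(cv2.imread('pics/s8.png'),425,285,105,75));print(marks(cams.camera('scene'),425,285,105,75))
E
```

```text
{'blue': (27, np.float64(510.3), np.float64(333.5), np.int64(517), np.int64(348)), 'red': None, 'red0': (57, np.float64(476.7), np.float64(329.3), np.int64(480), np.int64(340))}
{'blue': (24, np.float64(510.0), np.float64(332.5), np.int64(516), np.int64(348)), 'red': None, 'red0': (45, np.float64(476.5), np.float64(330.0), np.int64(480), np.int64(340))}
```

Only the shadow changed; the blower is unmoved. Descend and grip the lever.

>>> {"api": "move_arm", "payload": {"increments": [[0,-0.0025,0.045,0],[0,0,0.045,0],[0,0,0.04,0],[0,0,0.01,0],[0,0,0,0]]}}

```text
time_s: 40.98
ee_pos: [0.5673, -0.4558, 0.1012]
eef_rot: [3.141, 0.0, 0.95]
force: [-0.4, -0.5, 0.6]
grip_width: 0.0419
grip_force: 0.0
```

>>> {"api": "move_arm", "payload": {"increments": [[0,0,0,0],[0,0,0,0],[0,0,0,0],[0,0,0,0],[0,0,0,0]], "grip": 0, "force": 6}}

```text
time_s: 41.6
ee_pos: [0.5673, -0.4557, 0.1014]
eef_rot: [3.14, 0.0, 0.949]
force: [-0.5, -0.2, 5.4]
grip_width: 0.0173
grip_force: 6.0
```

```bash
python3 - <<'E'
from h import *
go(.5401,-.41,.099,-1.483)
E
```

```text
t 41.6 pos [ 0.5673 -0.4557  0.1014] ydir -0.622 delta [ 0.0213 -0.0488  0.0024] roll 0.861 F [-0.5 -0.2  5.4] w 0.0173 q [-0.73  0.77  1.   -0.    1.37 -0.11]
```

>>> {"api": "move_arm", "payload": {"increments": [[0.0003,-0.0061,0,0.0957],[0.0003,-0.0061,0,0.0957],[0.0003,-0.0061,0,0.0957],[0.0003,-0.0061,0,0.0957],[0.0003,-0.0061,0,0.0957],[0.0003,-0.0061,0,0.0957],[0.0003,-0.0061,0,0.0957],[0.0003,-0.0061,0,0.0957],[0.0003,-0.0061,0,0.0957],[0,0,0,0],[0,0,0,0]]}}

```text
time_s: 42.98
ee_pos: [0.5407, -0.4093, 0.1014]
eef_rot: [3.141, -0.0, 0.087]
force: [-2.1, 1.4, 6.0]
grip_width: 0.0176
grip_force: 6.0
```

```bash
python3 - <<'E'
from h import *
go(.5401,-.41,.099,-1.483)
E
```

```text
t 42.98 pos [ 0.5407 -0.4093  0.1014] ydir -1.483 delta [-0.0007  0.0007  0.0024] roll -0.0 F [-2.1  1.4  6. ] w 0.0176 q [-0.7   0.65  1.19 -0.    1.3   0.78]
```

>>> {"api": "move_arm", "payload": {"increments": [[0,0,0,0],[0,0,0,0],[0,0,0,0],[0,0,-0.05,0],[0,0,-0.05,0],[0,0,-0.05,0],[-0.025,-0.05,0,0],[-0.025,-0.05,0,0],[-0.025,-0.05,0,0],[-0.025,-0.05,0,0],[-0.025,-0.05,0,0],[-0.025,-0.05,0,0],[0,0,0,0]], "grip": 0.45}}

```text
time_s: 44.6
ee_pos: [0.3642, -0.1217, 0.2514]
eef_rot: [3.141, -0.002, 0.09]
force: [0.2, 0.3, 0.3]
grip_width: 0.0423
grip_force: 0.0
```

```bash
python3 - <<'E'
from h import *
s=cams.camera('scene');t=cams.camera('top');cv2.imwrite('pics/s9.png',s);cv2.imwrite('pics/t9.png',t)
c=lambda i,x,y,w,h:cv2.resize(i[y:y+h,x:x+w],(400,300),interpolation=cv2.INTER_CUBIC)
cv2.imwrite('pics/crop8.png',np.vstack([np.hstack([c(t,425,210,80,60),c(s,425,285,100,75)]),np.hstack([c(s,260,200,160,120),c(s,445,300,48,36)])]))
E
```

```text
(no output)
```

View pics/crop8.png

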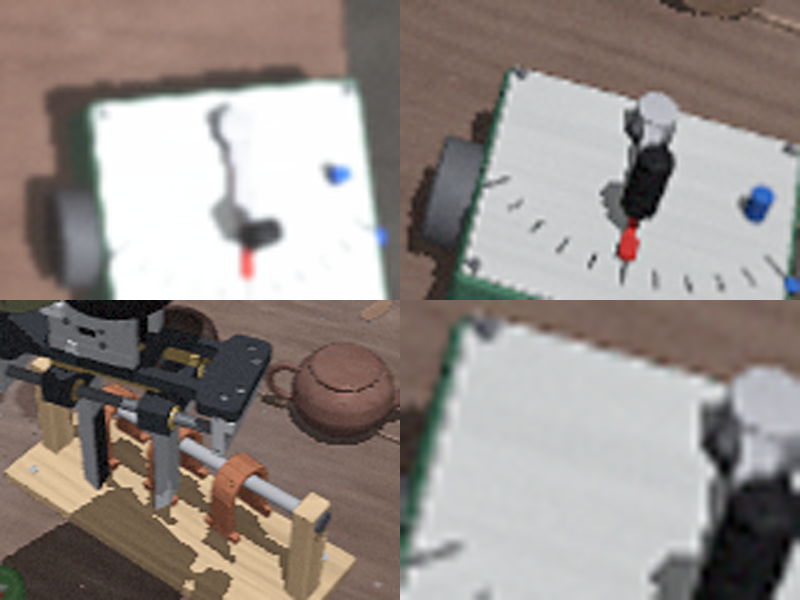

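The lever is close to the pointer, but the blower was knocked about 2 cm just after the release. I'll measure its shift and rotation, plus the lever against the pointer, numerically.

```bash
cat >m.py <<'E'
from h import *
from scipy.optimize import minimize
def cyl(n,x,y):
    a=np.linspace(0,2*np.pi,25);q=np.array([proj(n,(x+.009*np.cos(t),y+.009*np.sin(t),z)) for t in a for z in(.092,.134)])
    M=np.zeros((1920,2560),np.uint8);cv2.fillConvexPoly(M,cv2.convexHull((q*4+1.5).round().astype(np.int32)),255);return cv2.resize(M,(640,480),interpolation=cv2.INTER_AREA).astype(float)/255
def grip(ims,g0):
    D={}
    for n,im in ims.items():
        k=cv2.dilate((cyl(n,*g0)>0).astype(np.uint8),np.ones((9,9)));V=cv2.cvtColor(im,cv2.COLOR_BGR2HSV)[...,2].astype(float)
        D[n]=np.clip((150-V)/110,0,1)*k
    f=lambda p:sum(((cv2.GaussianBlur(cyl(n,*p),(0,0),.6 if n=='scene' else 1)-m)**2).sum() for n,m in D.items())
    R=minimize(f,g0,method='Nelder-Mead',options=dict(initial_simplex=np.array(g0)+np.array([[0,0],[.005,0],[0,.005]]),xatol=1e-4,fatol=1e-3));return R.x,R.fun
def shift(n,A,B,p,d,r=7,s=9):
    x,y=int(round(p[0])),int(round(p[1]));T=A[y-r:y+r+1,x-r:x+r+1];X,Y=int(round(x+d[0])),int(round(y+d[1]))
    W=B[Y-r-s:Y+r+s+1,X-r-s:X+r+s+1];m=cv2.matchTemplate(W,T,cv2.TM_CCOEFF_NORMED);_,v,_,l=cv2.minMaxLoc(m)
    j,i=l;sx=sy=0
    if 0<j<2*s and 0<i<2*s:
        g=lambda a,b,c:(a-c)/(2*(a-2*b+c));sx=g(m[i,j-1],m[i,j],m[i,j+1]);sy=g(m[i-1,j],m[i,j],m[i+1,j])
    return np.array([x,y],float),np.array([X-s+j+sx,Y-s+i+sy]),v
def rigid(P,Q):
    a,b=P-P.mean(0),Q-Q.mean(0);th=np.arctan2((a[:,0]*b[:,1]-a[:,1]*b[:,0]).sum(),(a*b).sum())
    R=np.array([[np.cos(th),-np.sin(th)],[np.sin(th),np.cos(th)]]);t=Q.mean(0)-R@P.mean(0);return th,R,t,np.abs(P@R.T+t-Q).max()
E
cat >r3.py <<'E'
from m import *
L=lambda k:{'scene':cv2.imread(f'pics/s{k}.png'),'top':cv2.imread(f'pics/t{k}.png')}
I0={n:cv2.imread(f'pics/{n}0.png') for n in('scene','top')};I8,I9=L(8),L(9)
sc=lambda x,y:(425+(x-400)*.25,285+y*.25);tp=lambda x,y:(425+x*.2,210+y*.2)
for n,pts,d in(('scene',[sc(*p) for p in((501,43),(450,226),(601,212),(540,208),(515,190),(660,247),(692,243))],(6,7)),('top',[tp(*p) for p in((75,82),(320,62),(350,209),(216,238),(112,235))],(6,6))):
    P=[];Q=[]
    for p in pts:
        a,b,v=shift(n,I8[n],I9[n],p,d)
        if v>.8:P.append(atz(n,a,.071)[:2]);Q.append(atz(n,b,.071)[:2])
        print(n,a,b.round(1),round(v,2))
    th,R,t,e=rigid(np.array(P),np.array(Q));h=R@np.array([.6038,-.4044])+t;print('box rot',th,'hinge',h,'head',R@np.array([.5235,-.4115])+t,'err',e)
for nm,I,g in(('start',I0,[.5405,-.3905]),('now',I9,[.532,-.423])):
    for n in('scene','top'): print(nm,n,*grip({n:I[n]},g))
    print(nm,*grip(I,g))
E
python3 r3.py
```

```text
scene [450. 296.] [455.1 303.8] 0.98
scene [438. 342.] [443.9 351.5] 0.97
scene [475. 338.] [481.2 348. ] 0.84
scene [460. 337.] [466.3 346.4] 0.78
scene [454. 332.] [460.1 341.1] 0.92
scene [490. 347.] [497.1 356.6] 0.88
scene [498. 346.] [505.1 355.1] 0.91
box rot 0.007787745471377956 hinge [ 0.58751675 -0.42128083] head [ 0.50727448 -0.42900597] err 0.0018064873239334034
top [440. 226.] [445.7 231.7] 0.99
top [489. 222.] [494.5 227.3] 0.96
top [495. 252.] [501.  257.2] 1.0
top [468. 258.] [474.7 266.2] 0.49
top [447. 257.] [452.9 262.5] 0.99
box rot 0.008372793790418609 hinge [ 0.58831594 -0.4206436 ] head [ 0.5080782  -0.42841568] err 0.0004969086935490141
start scene [ 0.53651819 -0.39212639] 27.537178859479113
start top [ 0.54110835 -0.38886778] 9.038281606357828
start [ 0.53891097 -0.39157223] 43.81269814788587
now scene [ 0.52134868 -0.42544715] 30.397429902474084
now top [ 0.52433635 -0.42403672] 14.624803965002492
now [ 0.52225567 -0.42519956] 48.892908903316346
```

```bash
python3 - <<'E'
from m import *
out=[]
H=np.array([.588,-.421]);a0=3.229+.008
for n,k,(x,y) in(('scene','s9',(462,303)),('top','t9',(450,224))):
    im=cv2.imread(f'pics/{k}.png')[y:y+48,x:x+40];row=[]
    for da in(None,0):
        v=cv2.resize(im,(400,480),interpolation=cv2.INTER_CUBIC)
        if da is not None:
            P=lambda q:tuple(((proj(n,q)-(x,y)+.5)*10).round().astype(int).tolist())
            for d,col in((-.06,(255,0,0)),(0,(0,255,0)),(.06,(0,0,255))):
                g=H+.064*np.array([np.cos(a0+d),np.sin(a0+d)])
                cv2.polylines(v,[np.array([P((g[0]+.009*np.cos(t),g[1]+.009*np.sin(t),.134)) for t in np.linspace(0,6.28,30)])],True,col,1)
            e=H+.080*np.array([np.cos(a0),np.sin(a0)]);cv2.line(v,P((*H,.073)),P((*e,.076)),(0,255,255),1);cv2.line(v,P((*H,.09)),P((*(H+.064*np.array([np.cos(a0),np.sin(a0)])),.091)),(255,0,255),1)
        row.append(v)
    out.append(row[1])
cv2.imwrite('pics/ov3.png',np.hstack(out))
E
```

```text
(no output)
```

View pics/ov3.png

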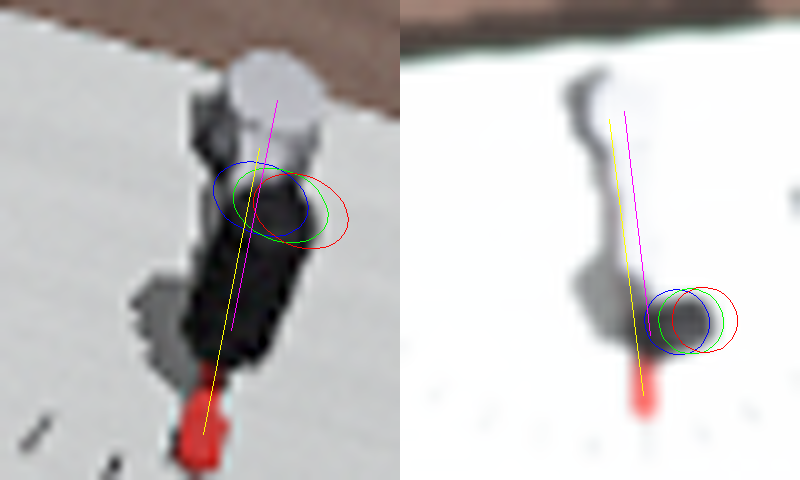

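The green outline (lever exactly at the pointer) matches the grip cap in both views to about 0.02 rad, the pointer line runs through the red head, and the handles are hanging. Handing in.

```bash
python3 -c "
from station import hand_in
print(hand_in())"
```

```text
the job is handed in; nothing more can be done
None
```

The job is handed in: I shut the vent lever first, hung all three handles clear of each other on the bar, then set the lever to within about 0.02 rad of the red pointer. The blower was found about 2 cm out of place after I let go of the lever, but the lever still lined up.

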